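# Pack the seal stamps that match the sample cards

## Task

Three sample cards lie along the front of the wooden caddy; for each one find the stamp whose head has the same outline as the seal on the card and stand it upright, let go, in the compartment right behind that card. Leave the two stamps that match no card, and the round tin, standing where they are.

Things in the scene. Friction and masses are not known exactly. Their poses are not given: they have to be found in the camera images.
- caddy: low light-wood caddy, fixed to the desk, 140 x 230 mm. Three equal square compartments stand in a row along its y axis, centres at y = -75, 0, +75 mm, x = 0 in its frame; each is 70 x 70 mm inside, its floor 6 mm above the desk, walls 5 mm thick with tops 28 mm above the desk. On its -x side a 60 mm deep ledge, 6 mm high, carries one sample card before each compartment. Origin: underside, below the centre of the middle compartment; z up
- sample_round: sample card 52 x 66 mm lying fixed on the caddy's ledge, with a flat seal of reddish wax, 3 mm thick, showing the outline of a stamp with a round head, 46 mm in diameter. Origin: centre of the card's underside, at the height of the compartment floors; axes parallel to the caddy's. The compartment it belongs to is the one straight behind it, centre 70 mm along +x of the card. Which card lies before which compartment varies
- sample_triangle: sample card 52 x 66 mm lying fixed on the caddy's ledge, with a flat seal of reddish wax, 3 mm thick, showing the outline of a stamp with an equilateral three-cornered head, 52 mm a side, corners 30 mm from the axis. Origin: centre of the card's underside, at the height of the compartment floors; axes parallel to the caddy's. The compartment it belongs to is the one straight behind it, centre 70 mm along +x of the card. Which card lies before which compartment varies
- sample_square: sample card 52 x 66 mm lying fixed on the caddy's ledge, with a flat seal of reddish wax, 3 mm thick, showing the outline of a stamp with a square head, 44 mm a side. Origin: centre of the card's underside, at the height of the compartment floors; axes parallel to the caddy's. The compartment it belongs to is the one straight behind it, centre 70 mm along +x of the card. Which card lies before which compartment varies
- stamp_round_center (a point): hand seal stamp with a round head, 46 mm in diameter. It matches a sample card. It stands upright: a 14 mm thick bright steel head and, on its middle, an upright dark wooden handle 18 mm in diameter (21 mm near its top), 78 mm tall in all, about 0.16 kg. The handle can be gripped from above at any yaw. The point given is on the handle's axis half-way up, 39 mm above the underside; z points up the handle
- stamp_triangle_center (a point): hand seal stamp with an equilateral three-cornered head, 52 mm a side, corners 30 mm from the axis. It matches a sample card. It stands upright: a 14 mm thick bright steel head and, on its middle, an upright dark wooden handle 18 mm in diameter (21 mm near its top), 78 mm tall in all, about 0.16 kg. The handle can be gripped from above at any yaw. The point given is on the handle's axis half-way up, 39 mm above the underside; z points up the handle
- stamp_square_center (a point): hand seal stamp with a square head, 44 mm a side. It matches a sample card. It stands upright: a 14 mm thick bright steel head and, on its middle, an upright dark wooden handle 18 mm in diameter (21 mm near its top), 78 mm tall in all, about 0.16 kg. The handle can be gripped from above at any yaw. The point given is on the handle's axis half-way up, 39 mm above the underside; z points up the handle
- stamp_bar_center (a point): hand seal stamp with a narrow rectangular head, 24 x 54 mm. It matches none of the samples and stays where it is. It stands upright: a 14 mm thick bright steel head and, on its middle, an upright dark wooden handle 18 mm in diameter (21 mm near its top), 78 mm tall in all, about 0.16 kg. The handle can be gripped from above at any yaw. The point given is on the handle's axis half-way up, 39 mm above the underside; z points up the handle
- stamp_oval_center (a point): hand seal stamp with a long round-ended head, 26 x 54 mm. It matches none of the samples and stays where it is. It stands upright: a 14 mm thick bright steel head and, on its middle, an upright dark wooden handle 18 mm in diameter (21 mm near its top), 78 mm tall in all, about 0.16 kg. The handle can be gripped from above at any yaw. The point given is on the handle's axis half-way up, 39 mm above the underside; z points up the handle
- tub_center (a point): bystander: loose round white screw tin, 66 mm in diameter, 22 mm high, standing on the desk behind the stamps; leave it alone. The point given is its centre, half-way up
Mind the look-alikes: they are no part of the job. What is shaped like the part that bears stamp_round_center but green or pink is not meant.

How it is judged:
By the outcome, as a careful person would: the job done as asked, in the order asked, and still so for the second after the job is handed in, with the robot touching nothing.
It also fails if it takes over 80 s, if anything falls off the work surface, if the arm or the gripper's body presses on something with over 40 N, if the wrist force passes 120 N, or if a joint passes its speed limit or range.

## Robot

A 6-joint arm with a two-finger parallel gripper is mounted at the origin on a cart in front of the work surface, level with it; the furniture and walls round the work are solid. World frame = base frame: x ahead of the robot, y to its left, z up, the work surface at z = 0. Lengths are in m, angles in rad, forces in N, time in s.
With the tool pointing down it reaches from about 0.35 to 0.775 m from the base axis. Payload 5.5 kg.
Tool frame: the origin (TCP) lies midway between the tips of the shut fingers; the grasp point (between the pads) lies 19 mm behind it; z points along the fingers, y is the line along which they close (so a half turn about z gives the same grasp; the last joint's range is limited). The gripper opens to 85 mm and grips with 20 to 120 N. Pads are 22 mm wide; open, the fingers measure 114 mm over their backs; the gripper's body (76 mm by 85 mm) begins 54 mm behind the grasp point. The pads swing forward as they close: fully open they stand 13 mm farther back than shut.
Start: joints at [-1.358, 0.313, 0.046, 1.304, 0, 1.431], TCP at [0.199, -0.54, 0.231] pointing down, gripper open.
Joint ranges: [-2.76, 2.76], [-0.86, 1.69], [-1.03, 1.26], [-2.2, 2.34], [-1.47, 1.5], [-3.14, 3.14]. Speed limits (rad/s): [2.57, 2.57, 3.14, 3.14, 3.14, 3.14].

## Interface

Orientations are given as a unit quaternion [w, x, y, z].
In Python, from bench import get_state, eyes, env gives the robot as it stands.
- The arm moves only by the tool move_arm, never from a script. Its argument "deltas" is a list that holds one entry, the list of rows, each a list of 7 numbers: the shift along the world's x, y, z in mm, then the turn, a rotation vector about the world's x, y, z in rad, then the opening, from 0 (shut) to 1 (fully open). In form: [[[x, y, z, ax, ay, az, gripper], ...]]. A call has 1 to 20 rows; each row shifts and turns the commanded pose from where the row before left it; what a row does not reach is not made up. A row lasts 1/12 s, in which the tool goes at most 41.7 mm and 7.16 degrees, less where a joint would pass 70% of its speed; a pose out of reach is approached as far as the arm can. A call with a gripper value outside its range is refused whole. The fingers move at their own pace and stop on an object; "squeeze" is the grip in N (left out, the last holds). Time passes only in rows, so rows that do not move let the fingers close. It gives the time, the measured TCP pose, the force, the opening and the grip force at its end, in the units of the state.
- get_state(): the state, without advancing time (a new reading comes with each control period).
- eyes.get_image(name): name is "side" or "top" or "wrist"; returns (picture, depth): 420x560x3 uint8, blue, green, red; 420x560 float32, m along the optical axis (not along the pixel's ray), 0 where there is no reading.
- eyes.camera_model(name): a dict with "fovy" (degrees; the focal length in pixels is half the picture's height over the tangent of half this angle, whatever the lens; pixels are square), "cx", "cy" (the principal point, pixels), "dist_coeffs" ([k1, k2, p1, p2, k3] as OpenCV has them; the pictures are not rectified), "T" (4x4, takes a point from camera to world coordinates); the wrist camera has in their place "T_tool_cam" (4x4, takes a point from camera to tool coordinates, whose origin is the TCP and whose axes are the flange's). Camera axes: x right, y up, looking along -z (the intrinsics and any distortion apply to the point x, -y, -z); pixel columns grow to the right and rows downward; lengths in m; the calibration is good to about 2 mm. A picture is of the moment at which its call begins: read the wrist's pose just before it. camera_model takes no time and is no camera call.
- env.close_job(): hands the job in; it is judged then, once.
Trained networks look in the newest picture that a camera, given by its name, has taken for a name from the list of things; names that differ only in an ending like _2 or _b are one class to them, and where a whole thing is asked for, a point or a joint stands for the part that bears it (a point fixed in the world has none). Each returns a list of dicts, best first, with "conf" (0 to 1); they miss things now and then, are a little off and sometimes report something else, mostly with a low value. They report only what shows in the picture. A call takes as long as a camera call. They do not tell look-alikes from the thing itself.
- eyes.masks_of(camera, query): "mask" (420x560 bool, what is visible of it) and "rect" ([centre column, centre row, width, height] in pixels, round what is visible of it).
- eyes.landmark_of(camera, query): "centre" ([column, row] in pixels: a listed point, or the origin of a listed thing).
The state is a dict: "clock": time; "joint_positions": joint angles; "qd": joint speeds; "effort": joint torques, N m; "tool_pos": TCP position; "orientation": TCP orientation; "wrist_force": force on the tool from outside, world axes, zero at the start; "wrist_torque": the same for the moment, N m; "gripper_width": finger opening in m; "finger_force": force on a finger pad.
Only numpy, scipy, OpenCV 4.12 (cv2) and the standard library are available. Lean on these libraries where they do the work, as an engineer would, in place of code of your own. Each camera call takes 0.05 s, during which the arm holds its last target. There are 200 camera calls.

## Working session

There is one attempt and no reset: what is moved stays moved. The work goes in short steps, Python scripts to look and compute and a tool call to move; the robot and the scene stay as the last step left them, time stands still between calls to the robot, and variables do not carry over. Pictures are saved under pics/ and viewed, at most 14 in all, crops included, and the job is handed in when it is done.

Besides the shell and the picture viewer there is one more tool, called after "Call:" as a command line: name --argument value ..., lists and objects as JSON in quotes. move_arm: Moves the arm, as the interface text tells. Its arguments: {"type":"object","properties":{"deltas":{"type":"array","items":{"type":"array","items":{"type":"array","items":{"type":"number"}}}},"squeeze":{"type":"number"}},"required":["deltas"]}

```bash
mkdir -p pics
cat > h.py <<'E'
import numpy as np, cv2
from bench import get_state, eyes, env
from scipy.spatial.transform import Rotation as R
def model(n):
    m=eyes.camera_model(n); f=210/np.tan(np.radians(m['fovy'])/2)
    K=np.array([[f,0,m['cx']],[0,f,m['cy']],[0,0,1]]); 
    if 'T' in m: T=np.array(m['T'])
    else:
        s=get_state(); B=np.eye(4); q=s['orientation']; B[:3,:3]=R.from_quat([q[1],q[2],q[3],q[0]]).as_matrix(); B[:3,3]=s['tool_pos']
        T=B@np.array(m['T_tool_cam'])
    return K,np.array(m['dist_coeffs'],float),T
def ray(M,p):
    K,d,T=M; u=cv2.undistortPoints(np.array(p,float).reshape(-1,1,2),K,d)[:,0]
    v=np.c_[u[:,0],-u[:,1],-np.ones(len(u))]@T[:3,:3].T
    return T[:3,3],v
def atz(M,p,z):
    o,v=ray(M,p); return o+v*((z-o[2])/v[:,2:])
def proj(M,P):
    K,d,T=M; c=(np.atleast_2d(P)-T[:3,3])@T[:3,:3]
    return cv2.projectPoints(c*[1,-1,-1],np.zeros(3),np.zeros(3),K,d)[0][:,0]
E
python3 - <<'E'
from h import *
for n in ['side','top']:
    M=model(n); im,_=eyes.get_image(n); cv2.imwrite(f'pics/{n}0.png',im); print(n,M[2].round(3).tolist())
    for q in ['caddy','sample_round','sample_triangle','sample_square','stamp_round_center','stamp_triangle_center','stamp_square_center','stamp_bar_center','stamp_oval_center','tub_center']:
        z={'s':.045,'c':0,'t':.011}[q[0]]
        if q.startswith('sample'): z=.006
        elif q[0]=='s': z=.039
        for r in eyes.landmark_of(n,q)[:3]: print(q,round(r['conf'],2),np.round(r['centre']),atz(M,[r['centre']],z)[0].round(3))
print(get_state())
E
```

```text
side [[-0.9, 0.252, -0.357, 0.077], [-0.436, -0.473, 0.765, 1.01], [0.024, 0.844, 0.536, 0.728], [0.0, 0.0, 0.0, 1.0]]
caddy 0.62 [306. 192.] [ 0.534 -0.157  0.   ]
caddy 0.26 [258. 282.] [0.472 0.266 0.   ]
sample_round 0.65 [324. 210.] [ 0.447 -0.077  0.006]
sample_triangle 0.77 [334. 182.] [ 0.477 -0.239  0.006]
sample_square 0.72 [332. 195.] [ 0.455 -0.167  0.006]
sample_square 0.48 [307. 191.] [ 0.529 -0.152  0.006]
stamp_round_center 0.97 [335. 251.] [0.342 0.127 0.039]
stamp_round_center 0.86 [264. 225.] [0.538 0.11  0.039]
stamp_round_center 0.86 [339. 227.] [0.367 0.03  0.039]
stamp_triangle_center 0.84 [268. 258.] [0.467 0.221 0.039]
stamp_square_center 0.75 [305. 236.] [0.427 0.106 0.039]
stamp_square_center 0.63 [333. 184.] [ 0.457 -0.172  0.039]
stamp_square_center 0.43 [323. 207.] [ 0.439 -0.043  0.039]
stamp_bar_center 0.8 [256. 279.] [0.458 0.299 0.039]
stamp_oval_center 0.53 [238. 252.] [0.541 0.234 0.039]
tub_center 0.69 [210. 231.] [0.664 0.161 0.011]
top [[-0.017, 0.996, -0.093, 0.398], [-1.0, -0.016, 0.016, 0.046], [0.014, 0.093, 0.996, 1.093], [0.0, 0.0, 0.0, 1.
[... 823 characters left out ...]
oint_positions': array([-1.35762586e+00,  3.13215067e-01,  4.60973537e-02,  1.30360244e+00,
       -8.76445238e-06,  1.43119028e+00]), 'qd': array([ 0.0007144 ,  0.00280084, -0.00028273, -0.00012861,  0.00045369,
       -0.0010862 ]), 'effort': array([ 4.44123161e-04, -4.80483413e+01,  2.98813856e+01,  4.95678087e-04,
       -1.88734048e-04,  8.92268393e-07]), 'tool_pos': array([ 0.1986585 , -0.53963273,  0.23131352]), 'orientation': array([ 3.82213854e-05,  9.84483883e-01,  1.75475019e-01, -2.97869094e-06]), 'wrist_force': array([-0.70368284,  0.35721823, -0.88305254]), 'wrist_torque': array([-0.02603228, -0.03070698, -0.03111191]), 'finger_force': 0.0, 'gripper_width': 0.08553394849678936}
```

```bash
python3 -c "
import cv2
a=cv2.imread('pics/top0.png')[100:330,90:450];cv2.imwrite('pics/topc.png',cv2.resize(a,(792,506),interpolation=3))
a=cv2.imread('pics/side0.png')[140:320,180:420];cv2.imwrite('pics/sidec.png',cv2.resize(a,(800,600),interpolation=3))"
```

```text
(no output)
```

View pics/topc.png

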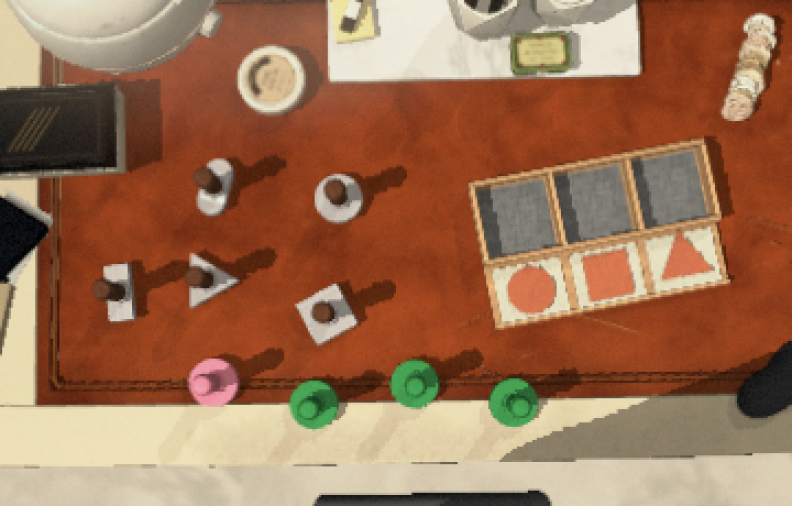

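View pics/sidec.png

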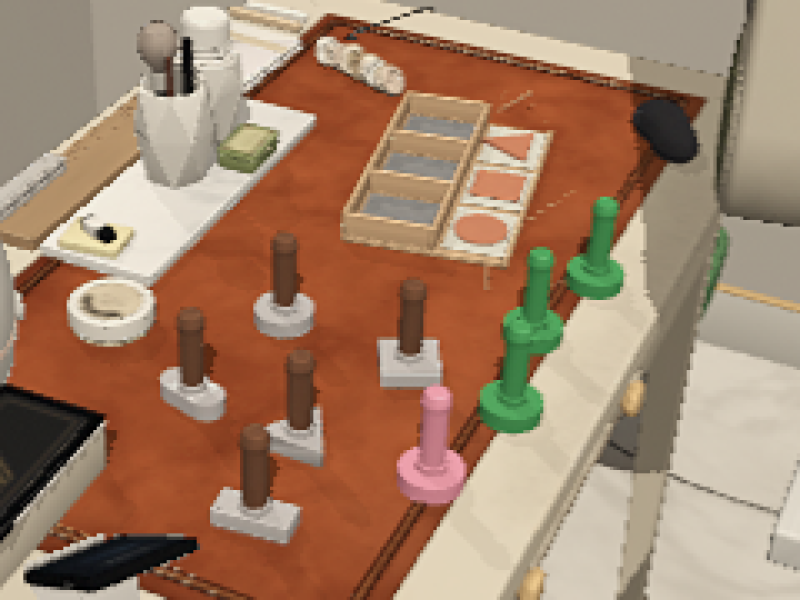

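The pictures show five steel-headed stamps with brown handles. In full top-image pixels they are:
- round (245,189)
- square (239,242)
- triangle (180,226)
- oval (187,183)
- bar (139,230)

The look-alikes are pink at (187,273) and green at (233,284), (279,275) and (324,283). I choose the three steel ones that match. The cards are round (332,234), square (365,226) and triangle (400,216).

Run:
```python
from h import *
im,d=eyes.get_image('top'); M=model('top')
cv2.imwrite('pics/close.png',cv2.resize(im[165:265,160:270],None,fx=5,fy=5,interpolation=2))
vv,uu=np.mgrid[:420,:560]; px=np.c_[uu.ravel(),vv.ravel()]
o,v=ray(M,px); P=(o+v*d.ravel()[:,None]).reshape(420,560,3); Z=P[...,2]
for n,(x,y) in dict(round=(.537,.098),tri=(.464,.232),sq=(.43,.111)).items():
    near=np.hypot(P[...,0]-x,P[...,1]-y)<.045
    h=near&(Z>.066)&(Z<.095); hd=near&(Z>.008)&(Z<.022)
    print(n,h.sum(),P[h].mean(0).round(4),P[h][:,2].max().round(3),'head',hd.sum(),cv2.minAreaRect((P[hd][:,:2]*1000).astype(np.float32)))
# seals (reddish wax) 
hsv=cv2.cvtColor(im,cv2.COLOR_BGR2HSV)
w=(Z>.018)&(Z<.04)&(P[...,0]>.42)&(P[...,0]<.65)&(P[...,1]<0)&(P[...,1]>-.3)
print('walls',w.sum(),cv2.minAreaRect((P[w][:,:2]*1000).astype(np.float32)))
c=np.array([[470,184],[706,138],[720,218],[482,265]])/2.2+[90,100]
print(atz(M,c,.028).round(3))
c=np.array([[498,328],[728,282]])/2.2+[90,100]
print(atz(M,c,.006).round(3))
```

```text
round 82 [0.5397 0.1021 0.0779] 0.082 head 271 ((540.1680297851562, 102.3005142211914), (44.58686065673828, 44.04706573486328), 60.97652053833008)
tri 75 [0.4634 0.2267 0.0777] 0.082 head 178 ((457.9454650878906, 231.49835205078125), (51.59049606323242, 43.2889289855957), 59.29781723022461)
sq 82 [0.4302 0.1142 0.0781] 0.083 head 366 ((430.6004943847656, 114.73944854736328), (44.21065902709961, 44.009925842285156), 27.118698120117188)
walls 1147 ((537.3878173828125, -175.3370361328125), (134.13357543945312, 307.68511962890625), 20.593360900878906)
[[ 0.549 -0.023  0.028]
 [ 0.59  -0.25   0.028]
 [ 0.513 -0.26   0.028]
 [ 0.472 -0.033  0.028]]
[[ 0.413 -0.048  0.006]
 [ 0.453 -0.272  0.006]]
```

View pics/close.png

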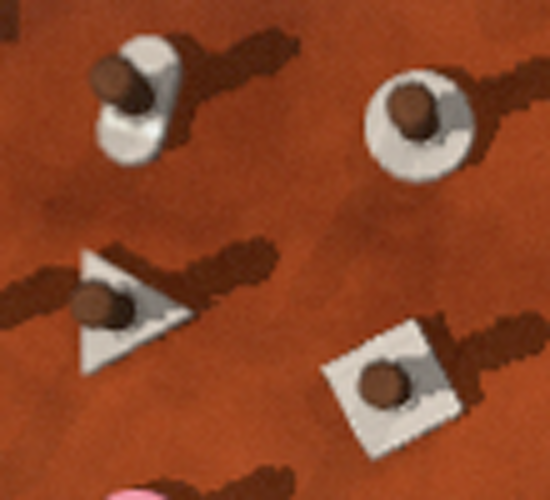

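The crop confirms the round, square and triangle heads, all steel with brown handles. Next is the approach over the round stamp.

Call:
move_arm --deltas '[[[17,32,-3.5,0,0,0.07,1],[17,32,-3.5,0,0,0.07,1],[17,32,-3.5,0,0,0.07,1],[17,32,-3.5,0,0,0.07,1],[17,32,-3.5,0,0,0.07,1],[17,32,-3.5,0,0,0.07,1],[17,32,-3.5,0,0,0.07,1],[17,32,-3.5,0,0,0.07,1],[17,32,-3.5,0,0,0.07,1],[17,32,-3.5,0,0,0.07,1],[17,32,-3.5,0,0,0.07,1],[17,32,-3.5,0,0,0.07,1],[17,32,-3.5,0,0,0.07,1],[17,32,-3.5,0,0,0.07,1],[17,32,-3.5,0,0,0.07,1],[17,32,-3.5,0,0,0.07,1],[17,32,-3.5,0,0,0.07,1],[17,32,-3.5,0,0,0.07,1],[17,32,-3.5,0,0,0.07,1],[17,32,-3.5,0,0,0.07,1]]]' --squeeze 40

```text
clock: 2.82
tool_pos: [0.5393, 0.1023, 0.1613]
orientation: [0.0, 0.638, 0.77, 0.0]
wrist_force: [0.2, 0.1, 0.2]
gripper_width: 0.0858
finger_force: 0.0
```

Run:
```python
from h import *
M=model('wrist'); im,d=eyes.get_image('wrist')
for z in (.078,.039): print(proj(M,[.540,.102,z]))
for r in eyes.landmark_of('wrist','stamp_round_center')[:2]: print(r['conf'],r['centre'],atz(M,[r['centre']],.039))
cv2.imwrite('pics/w1.png',im)
```

```text
[[283.20444348 215.96137008]]
[[282.99398514 199.27366081]]
0.94 [284.6, 200.0] [[0.54130862 0.10165914 0.039     ]]
0.83 [32.1, 120.1] [[0.34317258 0.12855631 0.039     ]]
```

View pics/w1.png

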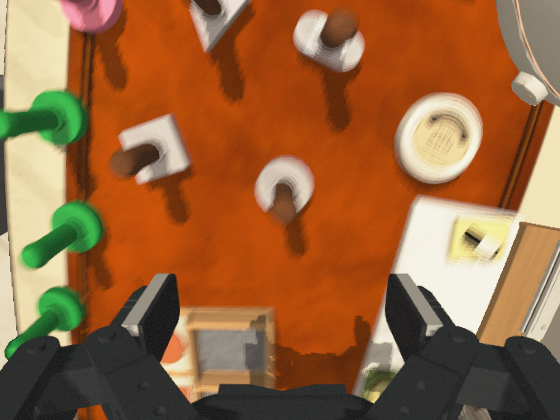

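The wrist picture shows the round steel stamp at (284,190), with its handle tip at (284,214). That agrees with my estimate, so I'll descend and grip.

Call:
move_arm --deltas '[[[1,0,-25,0,0,0,1],[0,0,-25,0,0,0,1],[0,0,-25,0,0,0,1],[0,0,-25,0,0,0,1],[0,0,-25,0,0,0,0.7],[0,0,0,0,0,0,0.4],[0,0,0,0,0,0,0],[0,0,0,0,0,0,0],[0,0,0,0,0,0,0],[0,0,0,0,0,0,0],[0,0,0,0,0,0,0],[0,0,0,0,0,0,0],[0,0,0,0,0,0,0]]]' --squeeze 40

```text
clock: 4.0
tool_pos: [0.5408, 0.1003, 0.0381]
orientation: [0.001, 0.64, 0.768, 0.001]
wrist_force: [-1.9, -0.2, 7.4]
gripper_width: 0.0184
finger_force: 38.9
```

Call:
move_arm --deltas '[[[0,0,20,0,0,0,0],[0,0,25,0,0,0,0],[0,0,25,0,0,0,0],[0,0,20,0,0,0,0],[-4,-28,0,0,0,0,0],[-4,-28,0,0,0,0,0],[-4,-28,0,0,0,0,0],[-4,-28,0,0,0,0,0],[-3,-28,0,0,0,0,0],[-3,-29,0,0,0,0,0],[0,0,0,0,0,0,0],[0,0,0,0,0,0,0]]]'

```text
clock: 5.0
tool_pos: [0.5176, -0.07, 0.1266]
orientation: [0.0, 0.641, 0.767, 0.0]
wrist_force: [0.3, 0.5, -2.4]
gripper_width: 0.0178
finger_force: 39.7
```

Run:
```python
from h import *
M=model('wrist'); im,d=eyes.get_image('wrist'); cv2.imwrite('pics/w2.png',im)
M=model('top'); im,d=eyes.get_image('top')
a=cv2.resize(im[120:280,270:440],None,fx=3.5,fy=3.5,interpolation=2)
C=np.array([.531,-.142,0]); c,s=np.cos(.178),np.sin(.178); Rz=np.array([[c,-s,0],[s,c,0],[0,0,1]])
for yy in (-.075,0,.075):
    q=C+np.array([[x,yy+y,.028] for x,y in((-.035,-.035),(.035,-.035),(.035,.035),(-.035,.035))])@Rz.T
    p=(proj(M,q)-[270,120]+.5)*3.5
    cv2.polylines(a,[p.astype(np.int32)],True,(255,0,0),1)
cv2.imwrite('pics/top2.png',a)
```

```text
(no output)
```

View pics/top2.png

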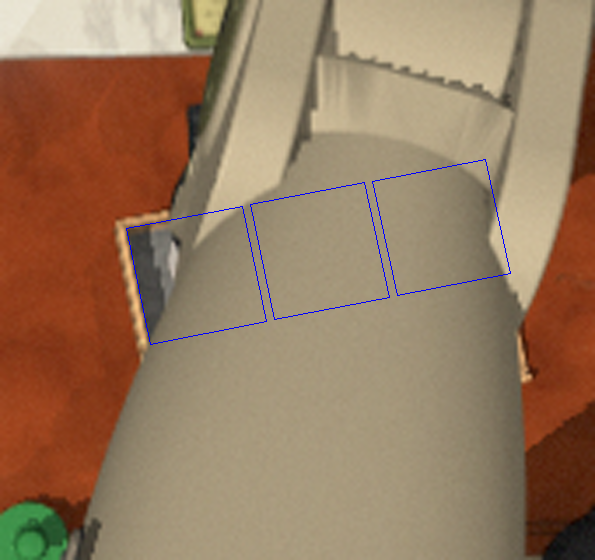

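View pics/w2.png

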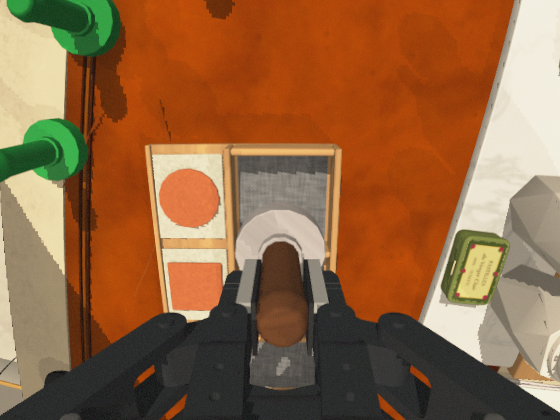

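The top-view overlay fits the visible left compartment. The wrist view shows the stamp's head at (281,235), over the round compartment behind the round card at (190,198). I'll lower and release.

Call:
move_arm --deltas '[[[0,2,-25,0,0,0,0],[0,0,-25,0,0,0,0],[0,0,-20,0,0,0,0],[0,0,-8,0,0,0,0],[0,0,-4,0,0,0,0],[0,0,0,0,0,0,0],[0,0,0,0,0,0,0]]]'

```text
clock: 5.68
tool_pos: [0.5184, -0.066, 0.0452]
orientation: [0.001, 0.639, 0.769, 0.0]
wrist_force: [0.4, 0.7, -3.0]
gripper_width: 0.0182
finger_force: 39.9
```

Call:
move_arm --deltas '[[[0,0,-1.5,0,0,0,0],[0,0,0,0,0,0,0.2],[0,0,0,0,0,0,0.5],[0,0,0,0,0,0,0.7],[0,0,0,0,0,0,0.7],[0,0,0,0,0,0,0.7],[0,0,20,0,0,0,0.7],[0,0,30,0,0,0,0.7],[0,0,30,0,0,0,0.7],[0,0,30,0,0,0,0.7],[-11,22,0,0,0,0.037,0.7],[-11,22,0,0,0,0.037,0.7],[-11,22,0,0,0,0.037,0.7],[-11,22,0,0,0,0.037,0.7],[-11,23,0,0,0,0.037,0.7],[-11,23,0,0,0,0.037,0.7],[-11,23,0,0,0,0.037,0.7],[-11,23,0,0,0,0.037,0.7],[0,0,0,0,0,0,0.7]]]'

```text
clock: 7.27
tool_pos: [0.4273, 0.1161, 0.1527]
orientation: [-0.001, 0.517, 0.856, 0.0]
wrist_force: [-0.1, 0.8, -0.7]
gripper_width: 0.0597
finger_force: 0.0
```

Run:
```python
from h import *
M=model('wrist'); im,d=eyes.get_image('wrist'); cv2.imwrite('pics/w3.png',im)
for r in eyes.landmark_of('wrist','stamp_square_center')[:2]: print(r['conf'],r['centre'],atz(M,[r['centre']],.039))
for r in eyes.landmark_of('wrist','stamp_round_center')[:3]: print(r['conf'],r['centre'],atz(M,[r['centre']],.045))
print(proj(M,[.430,.114,.078]))
```

```text
0.88 [282.5, 212.7] [[0.43097548 0.10906951 0.039     ]]
0.82 [161.1, 256.7] [[0.36412073 0.03601919 0.045     ]]
0.8 [273.3, 27.6] [[0.36687566 0.21850672 0.045     ]]
0.72 [181.8, 134.8] [[0.34238068 0.12862253 0.045     ]]
[[284.79305548 224.77525817]]
```

View pics/w3.png

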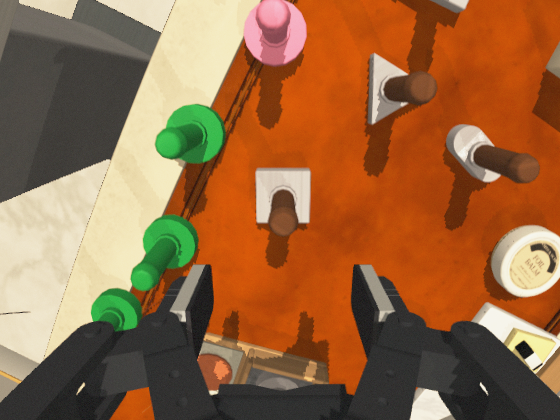

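The square stamp is at (283,196) in the wrist view, aligned with the picture, with its handle tip at (284,222) as predicted. Descend and grip.

Call:
move_arm --deltas '[[[2,-2,-25,0,0,0,0.7],[0,0,-25,0,0,0,0.7],[0,0,-25,0,0,0,0.7],[0,0,-25,0,0,0,0.7],[0,0,-17,0,0,0,0.7],[0,0,0,0,0,0,0.4],[0,0,0,0,0,0,0],[0,0,0,0,0,0,0],[0,0,0,0,0,0,0],[0,0,0,0,0,0,0],[0,0,0,0,0,0,0]]]'

```text
clock: 8.33
tool_pos: [0.4325, 0.1113, 0.0367]
orientation: [0.001, 0.52, 0.854, 0.001]
wrist_force: [0.1, -1.0, 0.6]
gripper_width: 0.0184
finger_force: 38.9
```

Call:
move_arm --deltas '[[[0,0,20,0,0,0,0],[0,0,35,0,0,0,0],[0,0,35,0,0,0,0],[0,0,30,0,0,0,0],[12,-32,0,0,0,-0.037,0],[12,-32,0,0,0,-0.037,0],[12,-32,0,0,0,-0.037,0],[12,-32,0,0,0,-0.037,0],[12,-32,0,0,0,-0.037,0],[12,-31,0,0,0,-0.037,0],[13,-31,0,0,0,-0.037,0],[13,-31,0,0,0,-0.037,0],[0,0,0,0,0,0,0],[0,0,0,0,0,0,0]]]'

```text
clock: 9.5
tool_pos: [0.5302, -0.1433, 0.1558]
orientation: [0.0, 0.641, 0.768, 0.0]
wrist_force: [0.2, 0.8, -2.0]
gripper_width: 0.0185
finger_force: 39.5
```

Run:
```python
from h import *
M=model('wrist'); im,d=eyes.get_image('wrist'); cv2.imwrite('pics/w4.png',im)
```

```text
(no output)
```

View pics/w4.png

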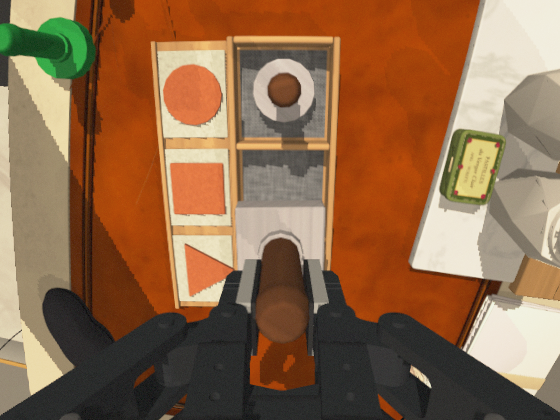

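The round stamp stands centred in its compartment (284,90), and the carried square is aligned above the middle one. Lowering it now.

Call:
move_arm --deltas '[[[1,1,-30,0,0,0,0],[0,0,-30,0,0,0,0],[0,0,-25,0,0,0,0],[0,0,-15,0,0,0,0],[0,0,-8,0,0,0,0],[0,0,-4,0,0,0,0],[0,0,0,0,0,0,0],[0,0,0,0,0,0,0]]]'

```text
clock: 10.22
tool_pos: [0.5315, -0.1404, 0.045]
orientation: [0.001, 0.64, 0.769, 0.0]
wrist_force: [0.3, 0.8, -0.9]
gripper_width: 0.0183
finger_force: 39.6
```

Call:
move_arm --deltas '[[[0,0,-1.5,0,0,0,0],[0,0,0,0,0,0,0.2],[0,0,0,0,0,0,0.5],[0,0,0,0,0,0,0.7],[0,0,0,0,0,0,0.7],[0,0,20,0,0,0,0.7],[0,0,30,0,0,0,0.7],[0,0,40,0,0,0,0.7],[0,0,25,0,0,0,0.7],[-6,34,0,0,0,0,0.7],[-6,34,0,0,0,0,0.7],[-6,34,0,0,0,0,0.7],[-6,34,0,0,0,0,0.7],[-6,34,0,0,0,0,0.7],[-6,33,0,0,0,0,0.7],[-6,33,0,0,0,0,0.7],[-6,33,0,0,0,0,0.7],[-6,33,0,0,0,0,0.7],[-6,33,0,0,0,0,0.7],[-7,33,0,0,0,0,0.7]]]'

```text
clock: 11.88
tool_pos: [0.4634, 0.229, 0.1577]
orientation: [0.0, 0.64, 0.768, 0.0]
wrist_force: [1.0, 0.2, -1.1]
gripper_width: 0.0598
finger_force: 0.0
```

Run:
```python
from h import *
M=model('wrist'); print(get_state()['tool_pos']); im,d=eyes.get_image('wrist'); cv2.imwrite('pics/w5.png',im)
for r in eyes.landmark_of('wrist','stamp_triangle_center')[:2]: print(r['conf'],r['centre'],atz(M,[r['centre']],.039))
print(proj(M,[.4635,.227,.078]))
```

```text
[0.4634274  0.2289867  0.15768835]
0.78 [279.3, 203.3] [[0.46183689 0.22619266 0.039     ]]
[[281.70331777 220.08432107]]
```

View pics/w5.png

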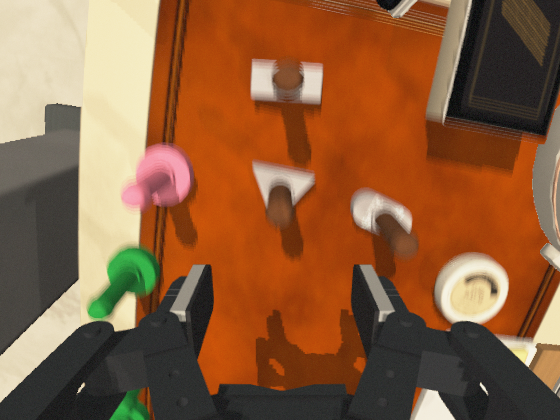

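The triangle stamp is at (283,182), with its handle tip at (279,215) and clear surroundings. Descend and grip.

Call:
move_arm --deltas '[[[-1,-2,-30,0,0,0,0.7],[0,0,-30,0,0,0,0.7],[0,0,-30,0,0,0,0.7],[0,0,-20,0,0,0,0.7],[0,0,-11,0,0,0,0.7],[0,0,0,0,0,0,0.4],[0,0,0,0,0,0,0],[0,0,0,0,0,0,0],[0,0,0,0,0,0,0],[0,0,0,0,0,0,0],[0,0,0,0,0,0,0]]]'

```text
clock: 12.9
tool_pos: [0.4636, 0.2255, 0.0374]
orientation: [0.001, 0.64, 0.768, 0.001]
wrist_force: [-0.2, -0.9, 3.3]
gripper_width: 0.0183
finger_force: 38.9
```

Call:
move_arm --deltas '[[[0,0,20,0,0,0,0],[0,0,35,0,0,0,0],[0,0,40,0,0,0,0],[0,0,30,0,0,0,0],[6,-32,0,0,0,0,0],[6,-32,0,0,0,0,0],[6,-32,0,0,0,0,0],[6,-32,0,0,0,0,0],[6,-32,0,0,0,0,0],[6,-32,0,0,0,0,0],[6,-32,0,0,0,0,0],[6,-32,0,0,0,0,0],[6,-31,0,0,0,0,0],[6,-31,0,0,0,0,0],[6,-31,0,0,0,0,0],[5,-31,0,0,0,0,0],[5,-31,0,0,0,0,0],[5,-31,0,0,0,0,0],[0,0,0,0,0,0,0],[0,0,0,0,0,0,0]]]'

```text
clock: 14.57
tool_pos: [0.5436, -0.2183, 0.1611]
orientation: [0.0, 0.641, 0.768, 0.0]
wrist_force: [0.2, 1.0, -1.3]
gripper_width: 0.0183
finger_force: 39.4
```

Run:
```python
from h import *
im,d=eyes.get_image('wrist'); cv2.imwrite('pics/w6.png',im)
```

```text
(no output)
```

View pics/w6.png

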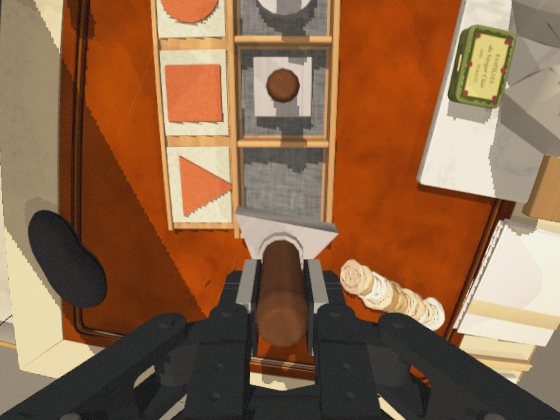

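The square stands upright and centred at (283,86), and the triangle is over the last compartment. Lowering it now.

Call:
move_arm --deltas '[[[0,1.5,-30,0,0,0,0],[0,0,-30,0,0,0,0],[0,0,-30,0,0,0,0],[0,0,-15,0,0,0,0],[0,0,-7,0,0,0,0],[0,0,-4,0,0,0,0],[0,0,0,0,0,0,0],[0,0,0,0,0,0,0]]]'

```text
clock: 15.28
tool_pos: [0.5445, -0.215, 0.0466]
orientation: [0.001, 0.64, 0.769, 0.0]
wrist_force: [0.0, -0.7, -0.9]
gripper_width: 0.0185
finger_force: 39.4
```

Call:
move_arm --deltas '[[[0,0,-2.5,0,0,0,0],[0,0,0,0,0,0,0],[0,0,0,0,0,0,0.2],[0,0,0,0,0,0,0.5],[0,0,0,0,0,0,0.7],[0,0,0,0,0,0,0.7],[0,0,20,0,0,0,0.7],[0,0,30,0,0,0,0.7],[0,0,40,0,0,0,0.7],[0,0,40,0,0,0,0.7],[-20,-30,0,0,0,0,0.7],[-20,-30,0,0,0,0,0.7],[-20,-30,0,0,0,0,0.7],[-20,-30,0,0,0,0,0.7],[-20,-30,0,0,0,0,0.7],[-20,-30,0,0,0,0,0.7],[-20,-30,0,0,0,0,0.7],[0,0,0,0,0,0,0.7]]]'

```text
clock: 16.78
tool_pos: [0.4004, -0.4306, 0.1729]
orientation: [0.001, 0.642, 0.766, -0.001]
wrist_force: [0.6, -0.3, 0.1]
gripper_width: 0.0598
finger_force: 0.0
```

Run:
```python
from h import *
a,_=eyes.get_image('top'); b,_=eyes.get_image('side')
cv2.imwrite('pics/end.png',np.hstack([cv2.resize(a[110:310,100:450],(400,229)),cv2.resize(b[140:320,180:420],(400,229))]))
```

```text
(no output)
```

View pics/end.png

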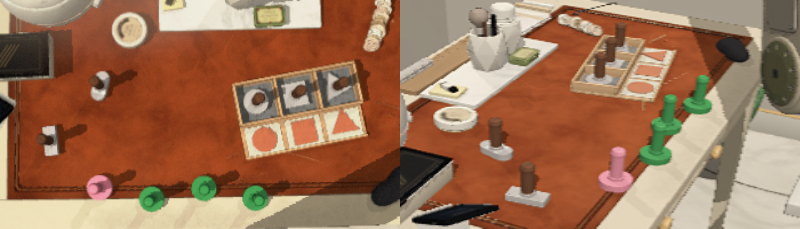

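All three stamps stand upright behind their cards (top-view handles at about (258,100), (297,93) and (337,83)), and everything else is in place. Handing in.

```bash
python3 -c "
from bench import env
print(env.close_job())"
```

```text
the job is handed in; nothing more can be done
None
```

The round, square and triangle stamps stand upright, released, in the compartments behind their matching cards; the bar and oval stamps and the tin were left where they were, and the job is handed in.

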